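# Refill the spring pusher tray with egg cartons

### The job

Refill the spring-loaded pusher tray with the two egg cartons that stand beside it: with each carton in turn press the row back, lower it behind the two front lips until it stands on the tray floor, and let the row come forward onto the lips gently. With four cartons the tray is only just full, so feel for the stop and do not crush the cartons against the tray; leave the sauce bottle and the price stand alone.

Things in the scene. Friction and masses are not known exactly. Their poses are not given: they have to be found in the camera images.
- tray: steel pusher tray, one lane, fixed to the counter, 236 x 80 mm. Origin on the counter, on the lane's centre line at the inner face of the front lips; x points into the lane along the row, z up. Floor 4 mm above the counter. Side rails 62 mm apart inside (2 mm play a side), 3 mm thick, 12 mm above the floor. The two cartons to load stand to its left and right.
- lips (a point): midway between the tops of the two upright front lips, 20 mm above the tray floor (24 mm above the counter), on their inner face. Each lip is 5 mm thick (tray x -5 to 0 mm) and 20 mm wide, centred 23 mm to the left or right of the centre line, with a gap between. A carton's underside must be above this to pass over, its front face behind this to go down.
- row_stop (a point): fixed point on the lane's centre line, 34 mm above the counter, where the front face of the black pusher (60 mm tall) comes to its hard stop: 190.5 mm behind the lips. Four cartons in a row take 188 mm, so the last has only 2.5 mm of room; reaching the stop shows as a steep rise of force.
- spring (a point): point on the back plate of the tray, 229 mm behind the lips. The pusher's damped spring presses the row onto the lips with about 5 N with two cartons in, rising to about 7.5 N at the stop, plus 30 N per m/s of pushing speed and the row's rubbing on the floor (1 to 4 N).
- carton_a_mid (a point): centre (half-way up) of a closed kraft egg carton, 58 mm wide (its y), 76 mm tall, about 85 g; hand-folded, so 43 to 51 mm deep (its x), each different. Oval egg pictures on the front and back face, either may face forward. Crushed if pressed on the tray with over 25 N. To be loaded; stands on the counter.
- carton_b_mid (a point): centre (half-way up) of a closed kraft egg carton, 58 mm wide (its y), 76 mm tall, about 85 g; hand-folded, so 43 to 51 mm deep (its x), each different. Oval egg pictures on the front and back face, either may face forward. Crushed if pressed on the tray with over 25 N. To be loaded; stands on the counter, on the other side of the tray.
- carton_c_mid (a point): centre (half-way up) of a closed kraft egg carton, 58 mm wide (its y), 76 mm tall, about 85 g; hand-folded, so 43 to 51 mm deep (its x), each different. Oval egg pictures on the front and back face, either may face forward. Crushed if pressed on the tray with over 25 N. Already in the tray: the front one of the row at the start, resting on the lips.
- carton_d_mid (a point): centre (half-way up) of a closed kraft egg carton, 58 mm wide (its y), 76 mm tall, about 85 g; hand-folded, so 43 to 51 mm deep (its x), each different. Oval egg pictures on the front and back face, either may face forward. Crushed if pressed on the tray with over 25 N. Already in the tray: behind carton_c, in front of the pusher.
- carton_a: the carton of point carton_a_mid; origin at the centre of its underside, same axes
- carton_b: the carton of point carton_b_mid; origin at the centre of its underside, same axes
- carton_c: the carton of point carton_c_mid; origin at the centre of its underside, same axes
- carton_d: the carton of point carton_d_mid; origin at the centre of its underside, same axes
- sauce: bystander: upright amber sauce bottle, 54 mm across, 160 mm tall, origin under its centre; to be left alone
- price_stand: bystander: blank white price card 90 mm wide on a small wooden foot, 118 mm tall, origin under its centre; to be left alone

How it is judged (in metres and radians):
On the way:
1. one of the two cartons stands on the tray floor at the front of the row, behind the lips (((x of carton_a_mid in the frame of tray between 0.019 and 0.036 m and y of carton_a_mid in the frame of tray between -0.006 and 0.006 m and z of carton_a_mid in the frame of tray between 0.039 and 0.045 m and angle between carton_a_mid's own z axis and vertical below 0.08 rad and angle between the x axis of carton_a_mid and the x axis of tray, either way round below 0.08 rad) or (x of carton_b_mid in the frame of tray between 0.023 and 0.036 m and y of carton_b_mid in the frame of tray between -0.006 and 0.006 m and z of carton_b_mid in the frame of tray between 0.039 and 0.045 m and angle between carton_b_mid's own z axis and vertical below 0.08 rad and angle between the x axis of carton_b_mid and the x axis of tray, either way round below 0.08 rad))), for 0.2 s.
At the end, for the whole second after the job is handed in: All four cartons stand on the tray floor (centre height to 3 mm) in one closed row behind the lips, within 6 mm of the centre line, tilted or turned under 0.08 rad, at rest; the two new ones foremost in either order, the first within about 3 mm of the lips (x of carton_a_mid in the frame of tray between 0.019 and 0.077 m and y of carton_a_mid in the frame of tray between -0.006 and 0.006 m and z of carton_a_mid in the frame of tray between 0.039 and 0.045 m and angle between each of carton_a_mid, carton_b_mid, carton_c_mid, carton_d_mid's own z axis and vertical below 0.08 rad and angle between the x axis of each of carton_a_mid, carton_b_mid, carton_c_mid, carton_d_mid and the x axis of tray, either way round below 0.08 rad and x of carton_b_mid in the frame of tray between 0.023 and 0.073 m and y of carton_b_mid in the frame of tray between -0.006 and 0.006 m and z of carton_b_mid in the frame of tray between 0.039 and 0.045 m and x of carton_c_mid in the frame of tray between 0.1 and 0.125 m and y of carton_c_mid in the frame of tray between -0.006 and 0.006 m and z of carton_c_mid in the frame of tray between 0.039 and 0.045 m and x of carton_d_mid in the frame of tray between 0.145 and 0.17 m and y of carton_d_mid in the frame of tray between -0.006 and 0.006 m and z of carton_d_mid in the frame of tray between 0.039 and 0.045 m and (x of carton_a_mid in the frame of tray below 0.0245 m or x of carton_b_mid in the frame of tray below 0.0285 m) and linear speed of each of carton_a, carton_b, carton_c, carton_d below 0.01 m/s); the robot touches nothing.
It fails at once if carton_a is pressed against the tray (floor, lips, rails or pusher) with more than 25 N (contact force between carton_a and tray above 25 N).
It fails at once if carton_b is pressed against the tray (floor, lips, rails or pusher) with more than 25 N (contact force between carton_b and tray above 25 N).
It fails at once if carton_c is pressed against the tray (floor, lips, rails or pusher) with more than 25 N (contact force between carton_c and tray above 25 N).
It fails at once if carton_d is pressed against the tray (floor, lips, rails or pusher) with more than 25 N (contact force between carton_d and tray above 25 N).
It fails at once if the sauce bottle or the price stand is disturbed (moved more than 30 mm or tipped) (distance of any of sauce, price_stand from where it was at the start of the episode above 0.03 m or angle between any of sauce, price_stand's own z axis and vertical above 0.3 rad).
It also fails if it takes over 70 s, if anything falls off the work surface, if the arm or the gripper's body presses on something with over 40 N, if the wrist force passes 120 N, or if a joint passes its speed limit or range.

### The arm

A 6-joint arm with a two-finger parallel gripper is mounted at the origin on the work surface. World frame = base frame: x ahead of the robot, y to its left, z up, the work surface at z = 0. Lengths are in m, angles in degrees, forces in N, time in s.
With the tool pointing down it reaches from about 0.4 to 0.825 m from the base axis. Payload 7 kg.
Tool frame: the origin (TCP) lies where the fingers leave the gripper's body, on its centre line; the fingertips stand 66 mm ahead of it and the grasp point (between the pads) lies 47 mm ahead of it; z points along the fingers, y is the direction in which the jaws open and shut (so a half turn about z gives the same grasp; the last joint's range is limited). The gripper opens to 88 mm and grips with 3 to 60 N. Pads are 19 mm wide; open, the fingers measure 130 mm over their backs; the gripper's body (78 mm by 193 mm) begins 47 mm behind the grasp point.
Start: joints at [-53.451, 20.546, 0.682, 0, -70.136, -16.507], TCP at [0.231, -0.634, 0.292] pointing down, gripper open.
Joint ranges: [-176.03, 176.03], [-82.01, 121.73], [-58.28, 71.71], [-173.87, 95.51], [-174.79, -0.11], [-173.66, 173.66]. Speed limits (degrees/s): [136.94, 136.94, 172.46, 180, 180, 180].

### API

Orientations are given as [roll, pitch, yaw] about the fixed x, y, z axes, in that order (R = Rz(yaw) Ry(pitch) Rx(roll)).
In Python, from plant import get_obs, snapshot, close_job gives the robot as it stands.
- The arm moves only by the tool play_rows, never from a script. Its argument "series" is a list of rows, each a list of 5 numbers: the opening in per cent of the stroke, from 0 (shut) to 100 (fully open), then the shift along the tool's x, y, z in m, then the turn about the tool's z in degrees. In form: [[jaw, dx, dy, dz, spin], ...]. A call has 1 to 10 rows; each row is the pose to reach, as a shift and turn from the pose commanded when the call began, along the tool's axes at that moment; what a row does not reach only later rows make up. A row lasts 1/10 s, in which the tool goes at most 50 mm and 8.59 degrees, less where a joint would pass 70% of its speed; a pose out of reach is approached as far as the arm can. A call with a gripper value outside its range is refused whole. The fingers move at their own pace and stop on an object; the grip force is fixed at half the most. Time passes only in rows, so rows that repeat a pose let the fingers close. It gives the time, the measured TCP pose, the force and the opening at its end, in the units of the state.
- get_obs(): the state, without advancing time (a new reading comes with each control period).
- snapshot(name): name is "scene" or "top"; returns a dict with "frame" (384x512x3 uint8, red, green, blue), "z_map" (384x512 float32, m along the optical axis (not along the pixel's ray), 0 where there is no reading), "mtx" (3x3 intrinsics, pixels), "camera_from_world" (4x4, takes a point from world to camera coordinates). Camera axes: x right, y up, looking along -z (the intrinsics and any distortion apply to the point x, -y, -z); pixel columns grow to the right and rows downward; lengths in m; the calibration is good to about 2 mm. A picture is of the moment at which its call begins.
- close_job(): hands the job in, once; it reports no verdict.
The state is a dict: "clock": time; "joint_pos": joint angles; "qvel": joint speeds; "tau": joint torques, N m; "tool_pos": TCP position; "orientation": TCP orientation; "force": force on the tool from outside, world axes, zero at the start; "moment": the same for the moment, N m; "opening": finger opening in m.
Only numpy, scipy, OpenCV 4.12 (cv2) and the standard library are available. Lean on these libraries where they do the work, as an engineer would, in place of code of your own. Each camera call takes 0.05 s, during which the arm holds its last target.

## Working session

There is one attempt and no reset: what is moved stays moved. The work goes in short steps, Python scripts to look and compute and a tool call to move; the robot and the scene stay as the last step left them, time stands still between calls to the robot, and variables do not carry over. Pictures are saved under pics/ and viewed, and the job is handed in when it is done.

Besides the shell and the picture viewer there is one more tool, called in YAML: its name, and indented under it one key for each argument. play_rows: Moves the arm, as the interface text tells. Its arguments: {"type":"object","properties":{"series":{"type":"array"}},"required":["series"]}

```bash
ls; mkdir -p pics; python3 - <<'E'
from plant import *
import cv2,numpy as np
o=get_obs();print(o)
for n in("scene","top"):
    s=snapshot(n);np.savez(n+'0.npz',**s)
    cv2.imwrite(f'pics/{n}0.png',cv2.resize(s['frame'][:,:,::-1],None,fx=1.5,fy=1.5));print(s['mtx'],s['camera_from_world'])
E
```

```text
pics
{'clock': 0.0, 'joint_pos': array([-5.34516058e+01,  2.05915325e+01,  6.35339897e-01, -1.99627641e-02,
       -7.01361235e+01, -1.65064546e+01]), 'qvel': array([-0.00405589,  0.01878233, -0.02947901, -0.01854677, -0.06547471,
        0.03079916]), 'tau': array([ 8.84177389e-04, -5.82721925e+01,  2.93060660e+01,  6.99704200e+00,
        7.00753473e-03, -1.58020171e-04]), 'tool_pos': array([ 0.23118189, -0.63378265,  0.29123389]), 'orientation': array([ 1.79906156e+02, -8.23869246e-03, -1.59964852e+02]), 'force': array([-0.24182237,  0.20927678, -0.1928786 ]), 'moment': array([-0.02315022, -0.00085278,  0.0003499 ]), 'opening': 0.0877856159118932}
[[374.92089348   0.         255.42660195]
 [  0.         374.92089348 192.12875583]
 [  0.           0.           1.        ]] [[-0.6829664   0.73020994  0.01871736  0.46114999]
 [-0.41026464 -0.40466998  0.81726687  0.15315768]
 [ 0.60435074  0.55048674  0.57595532 -1.43463952]
 [ 0.          0.          0.          1.        ]]
[[391.38280031   0.         252.21627392]
 [  0.         391.38280031 193.57628333]
 [  0.           0.           1.        ]] [[-2.77537113e-02 -9.99612474e-01 -2.15264963e-03 -6.94828651e-02]
 [ 9.95039968e-01 -2.78324223e-02  9.55029766e-02 -5.87739066e-01]
 [-9.55258801e-02  5.08589618e-04  9.95426817e-01 -1.00464768e+00]
 [ 0.00000000e+00  0.00000000e+00  0.00000000e+00  1.00000000e+00]]
```

View pics/scene0.png

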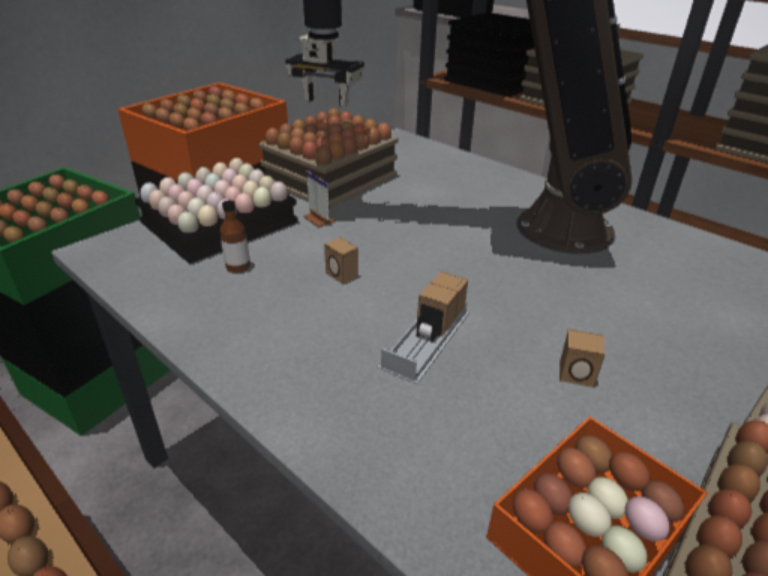

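View pics/top0.png

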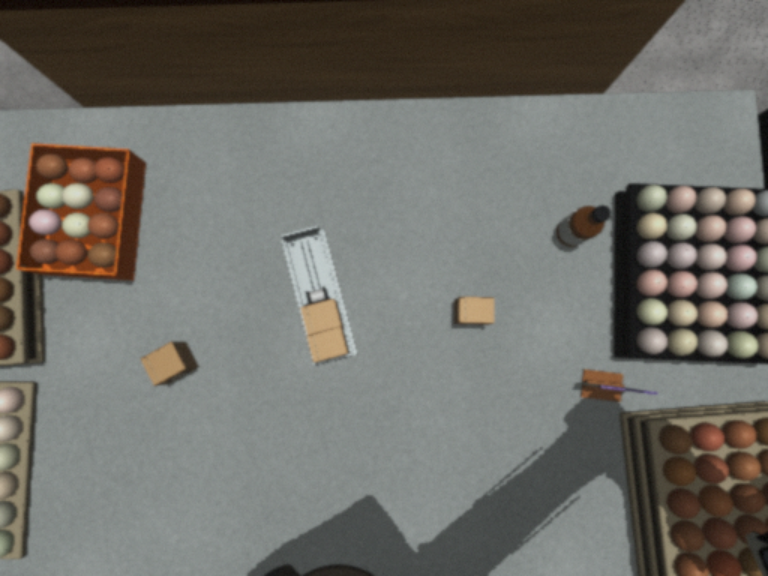

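The scene view shows the tray row at (440,305) with cartons at (340,260) and (582,357). In the top view the row is at (325,330) with its lips end toward the robot, the loose cartons at (165,363) and (476,310), the bottle at (580,228) and the price stand at (603,385).

```bash
cat > h.py <<'E'
import numpy as np,cv2
def cloud(s):
    z=s['z_map'];K=s['mtx'];T=s['camera_from_world']
    v,u=np.mgrid[:z.shape[0],:z.shape[1]]
    P=np.stack([(u-K[0,2])/K[0,0]*z,-(v-K[1,2])/K[1,1]*z,-z],-1)
    W=(P-T[:3,3])@T[:3,:3]
    W[z==0]=np.nan
    return W
def blobs(s,lo,hi,minpts=25,box=None):
    W=cloud(s);m=(W[...,2]>lo)&(W[...,2]<hi)
    if box: m&=(W[...,0]>box[0])&(W[...,0]<box[1])&(W[...,1]>box[2])&(W[...,1]<box[3])
    n,l=cv2.connectedComponents(m.astype(np.uint8))
    out=[]
    for i in range(1,n):
        p=W[l==i]
        if len(p)<minpts: continue
        r=cv2.minAreaRect((p[:,:2]*1000).astype(np.float32))
        vv,uu=np.where(l==i)
        out.append((r,np.median(p[:,2]),len(p),(uu.mean(),vv.mean())))
    return out
E
python3 - <<'E'
import numpy as np
from h import *
for n in('top','scene'):
    s=dict(np.load(n+'0.npz'))
    W=cloud(s);print(n,'counter z',np.nanmedian(W[...,2][150:250,200:300]))
    for lo,hi in((.06,.09),(.006,.05)):
      for r,z,k,c in blobs(s,lo,hi,box=(.3,.85,-.45,.45)): print(lo,np.round(r[0],1),np.round(r[1],1),round(r[2],1),round(z,4),k,np.round(c))
E
```

```text
top counter z 0.0007038313555412121
0.06 [733.9 400.5] [113.2 220.4] 85.3 0.0732 2555 [ 64. 139.]
0.06 [ 676.8 -422.2] [53.3 22.6] 29.4 0.0752 98 [382. 153.]
0.06 [519.9   7.2] [99.4 59.2] 12.8 0.0799 924 [216. 219.]
0.06 [ 544.2 -248.7] [58.8 42.8] 87.8 0.076 418 [318. 206.]
0.06 [470.2 275. ] [52. 59.] 28.0 0.0757 542 [109. 242.]
0.006 [840.7 400.7] [96.3  2.6] 84.6 0.035 116 [ 67. 104.]
0.006 [713.6 355. ] [ 85.8 238.6] 62.3 0.0288 641 [ 87. 148.]
0.006 [ 677.8 -422.9] [53.5 24.4] 28.0 0.0303 107 [376. 156.]
0.006 [580.8  21.4] [234.6  78. ] 14.5 0.016 418 [211. 183.]
0.006 [584.   22.3] [26.7 34.9] 12.8 0.0298 106 [211. 196.]
0.006 [ 543.  -220.7] [45.2 15.7] 18.4 0.0334 40 [304. 209.]
0.006 [462.1 257.5] [37.9 77. ] 67.8 0.0285 142 [123. 241.]
scene counter z 0.00034009810153757966
0.06 [ 416.9 -438.5] [22.8  7.1] 73.9 0.0762 28 [217. 132.]
0.06 [ 696.4 -419.8] [27.7 54.1] 57.9 0.075 145 [156. 162.]
0.06 [ 547.4 -245.7] [64.9 48. ] 87.4 0.0745 226 [227. 166.]
0.06 [522.8  10. ] [106.1  60.3] 12.3 0.0792 580 [295. 195.]
0.06 [471.6 277. ] [56.  58.3] 28.2 0.0754 429 [390. 230.]
0.06 [736.5 402.8] [111.  222.2] 85.2 0.0725 4413 [381. 328.]
0.006 [ 415.2 -443. ] [21. 17.] 29.0 0.0258 35 [217. 144.]
0.006 [ 694.3 -420.2] [31.  54.5] 65.0 0.0292 193 [158. 174.]
0.006 [ 561. -238.] [39.2 72.3] 31.5 0.028 246 [228. 179.]
0.006 [585.9  24.4] [233.   71.6] 13.5 0.0252 931 [281. 227.]
0.006 [489.7 272.2] [79.4 41.8] 75.6 0.0295 348 [385. 247.]
0.006 [727.8 352.6] [ 1.8 90.4] 84.6 0.0388 91 [364. 315.]
0.006 [804.4 345.8] [ 1.7 32.7] 84.9 0.0361 42 [339. 339.]
0.006 [844.3 387.8] [98.4  3.5] 84.6 0.0308 603 [345. 367.]
```

```bash
python3 - <<'E'
import numpy as np,cv2
from h import *
from scipy.optimize import minimize
s=dict(np.load('top0.npz'));W=cloud(s)
# rails: points z .010-.020 near tray
P=W.reshape(-1,3);m=(P[:,2]>.009)&(P[:,2]<.022)&(P[:,0]>.45)&(P[:,0]<.72)&(P[:,1]>-.06)&(P[:,1]<.1)
q=P[m]*1000
def inl(p,yaw,c):
    d=np.array([np.cos(yaw),np.sin(yaw)]);n=np.array([-d[1],d[0]]);return (p[:,:2]-c)@np.c_[d,n]
f=lambda v:np.abs(np.abs(inl(q,v[0],np.array([474,-3.2]))[:,1]-v[1])-32.5).clip(0,6).mean()
best=min((minimize(f,[np.radians(a),o],method='Nelder-Mead') for a in(11,13,15) for o in(-4,0,4)),key=lambda r:r.fun)
print(np.degrees(best.x[0]),best.x[1],best.fun,len(q))
l=inl(q,best.x[0],np.array([474,-3.2]))
for lo in range(-20,250,20):
    k=(l[:,0]>=lo)&(l[:,0]<lo+20);a=l[k,1];print(lo,np.round(np.sort(a[a<0]),0)[[0,-1]] if (a<0).any() else '',np.round(np.sort(a[a>0]),0)[[0,-1]] if (a>0).any() else '',k.sum())
# gray edges: crop upscale
im=s['frame'][100:270,170:260,::-1];cv2.imwrite('pics/tray.png',cv2.resize(im,None,fx=3.5,fy=3.5,interpolation=cv2.INTER_CUBIC))
# bottom view projections for template
K=s['mtx'];T=s['camera_from_world']
def proj(p):
    c=T[:3,:3]@p+T[:3,3];return K[0,0]*c[0]/-c[2]+K[0,2],-K[1,1]*c[1]/-c[2]*1+K[1,2]
print(proj(np.array([.474,-.003,.024])))
E
```

```text
13.479202580107806 -0.5053422370589793 1.766955006533861 219
-20 [-35. -15.] [13. 29.] 9
0 [-35. -29.]  11
20 [-35. -28.]  12
40 [-35. -30.]  13
60 [-35. -30.]  11
80 [-35. -30.] [33. 33.] 11
100 [-34. -18.] [30. 33.] 23
120 [-34. -32.] [31. 34.] 18
140 [-35. -31.] [30. 33.] 21
160 [-34. -32.] [30. 33.] 20
180 [-34. -23.] [19. 34.] 22
200 [-34. -32.] [30. 34.] 20
220 [-34.  -0.] [ 1. 31.] 28
240   0
(np.float64(221.81812050772098), np.float64(236.95275714839937))
```

View pics/tray.png

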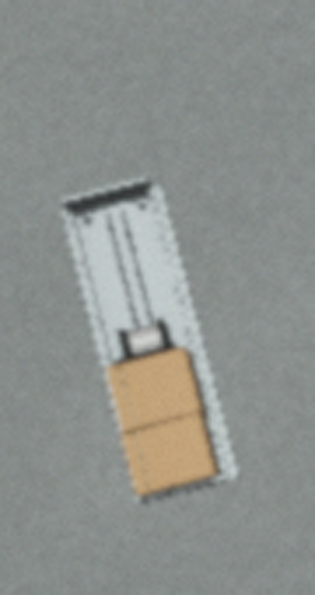

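The crop confirms the lips at the near end (about (175,490) in the crop), with the row resting on them.

```bash
cat >> h.py <<'E'
from scipy.spatial.transform import Rotation as Ro
def delta(x,y,z,yaw,frm=None):
    from plant import get_obs
    o=get_obs()
    R=Ro.from_euler('xyz',o['orientation'],degrees=True)
    yaw0=o['orientation'][2]
    R=Ro.from_euler('xyz',[180,0,yaw0],degrees=True)
    d=R.inv().apply(np.array([x,y,z])-o['tool_pos'])
    sp=-((yaw-yaw0+180)%360-180)
    print('delta',np.round(d,4),'spin',round(sp,2),'z',o['tool_pos'],o['orientation'],'F',np.round(o['force'],2),'clk',o['clock'])
# tray frame (top cam / robot, mm->m)
TY=np.radians(13.3);L=np.array([.4742,-.0036])
def tray(x,y,off=(0,0)):
    c,s=np.cos(TY),np.sin(TY);return L+[c*x-s*y+off[0],s*x+c*y+off[1]]
E
python3 -c "
from h import *
delta(.5455,-.2473,.200,177.8)"
```

```text
delta [-0.4277  0.2555  0.0913] spin 22.23 z [ 0.23118579 -0.63382322  0.29131183] [ 1.79914115e+02 -7.52191426e-03 -1.59966293e+02] F [-0.9  -0.3   0.34] clk 0.1
```

play_rows:
  series:
    - [100, -0.043, 0.026, 0, 2.2]
    - [100, -0.086, 0.051, 0, 4.4]
    - [100, -0.128, 0.077, 0, 6.7]
    - [100, -0.171, 0.102, 0, 8.9]
    - [100, -0.214, 0.128, 0, 11.1]
    - [100, -0.257, 0.153, 0, 13.3]
    - [100, -0.299, 0.179, 0, 15.6]
    - [100, -0.342, 0.204, 0, 17.8]
    - [100, -0.385, 0.23, 0.02, 20]
    - [100, -0.4277, 0.2555, 0.04, 22.2]

```text
clock: 1.1
tool_pos: [0.5422, -0.2512, 0.2551]
orientation: [180.0, 0.1, 177.8]
force: [1.5, -0.8, -0.3]
opening: 0.0874
```

```bash
python3 -c "
from h import *
delta(.5455,-.2473,.092,177.8)"
```

```text
delta [-0.0032  0.004   0.1631] spin -0.03 z [ 0.54216854 -0.25117515  0.25506348] [1.79999529e+02 8.38637925e-02 1.77767054e+02] F [ 1.52 -0.82 -0.3 ] clk 1.1
```

play_rows:
  series:
    - [100, 0, 0, 0.03, 0]
    - [100, 0, 0, 0.07, 0]
    - [100, 0, 0, 0.11, 0]
    - [100, 0, 0, 0.14, 0]
    - [100, 0, 0, 0.155, 0]
    - [100, 0, 0, 0.159, 0]
    - [100, 0, 0, 0.159, 0]
    - [100, 0, 0, 0.159, 0]

```text
clock: 1.9
tool_pos: [0.5417, -0.2532, 0.097]
orientation: [-180.0, 0.1, 177.9]
force: [-0.1, -0.2, -0.4]
opening: 0.0878
```

```bash
python3 - <<'E'
from h import *
from plant import snapshot
delta(.5455,-.2473,.092,177.8)
s=snapshot('scene');cv2.imwrite('pics/g1.png',cv2.resize(s['frame'][100:260,150:350,::-1],None,fx=3.5,fy=3.5))
E
```

```text
delta [-0.0036  0.006   0.005 ] spin 0.05 z [ 0.54166649 -0.25321033  0.09700283] [-1.79982235e+02  7.81874050e-02  1.77852073e+02] F [-0.13 -0.18 -0.38] clk 1.9
```

View pics/g1.png

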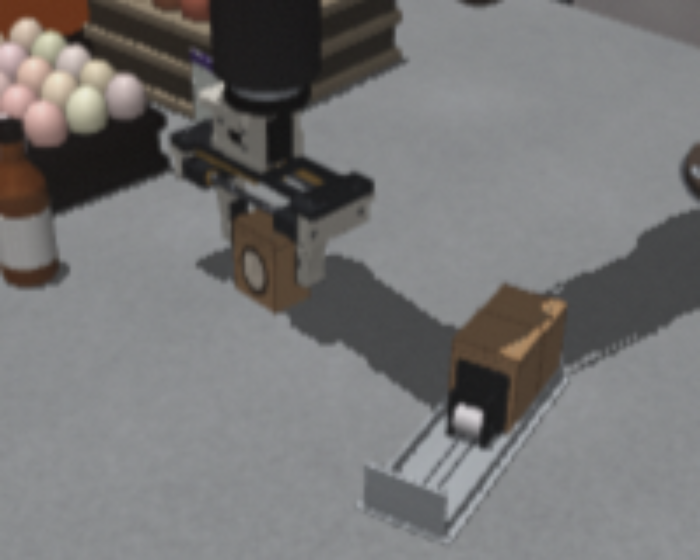

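The fingers straddle the carton at about (265,260). I'll correct by the last few millimetres, then close.

play_rows:
  series:
    - [100, -0.0035, 0.005, 0.004, 0]
    - [100, -0.0035, 0.005, 0.004, 0]
    - [50, -0.0035, 0.005, 0.004, 0]
    - [50, -0.0035, 0.005, 0.004, 0]
    - [50, -0.0035, 0.005, 0.004, 0]
    - [50, -0.0035, 0.005, 0.004, 0]
    - [50, -0.0035, 0.005, 0.004, 0]
    - [50, -0.0035, 0.005, 0.004, 0]

```text
clock: 2.75
tool_pos: [0.5447, -0.2482, 0.0921]
orientation: [-180.0, 0.0, 177.8]
force: [0.3, 0.3, 0.5]
opening: 0.0577
```

play_rows:
  series:
    - [40, 0, 0, 0, 0]
    - [40, 0, 0, -0.01, 0]
    - [40, 0, 0, -0.03, 0]
    - [40, 0, 0, -0.06, 0]
    - [40, 0, 0, -0.09, 0]
    - [40, 0, 0, -0.1, 0]
    - [40, 0, 0, -0.1, 0]
    - [40, 0, 0, -0.1, 0]
    - [40, 0, 0, -0.1, 0]

```text
clock: 3.65
tool_pos: [0.5439, -0.248, 0.1906]
orientation: [180.0, -0.1, 177.8]
force: [-0.5, 0.5, -0.5]
opening: 0.0577
```

```bash
python3 - <<'E'
from h import *
from plant import snapshot
p=tray(-.050,0);print(p)
delta(p[0],p[1],.200,193.3)
E
```

```text
[ 0.42554106 -0.01510249]
delta [ 0.1271  0.2282 -0.0094] spin -15.47 z [ 0.5439354  -0.24798755  0.19059561] [ 1.79969624e+02 -1.35534670e-01  1.77826364e+02] F [-0.48  0.52 -0.52] clk 3.65
```

play_rows:
  series:
    - [40, 0.016, 0.028, 0, -2]
    - [40, 0.032, 0.057, 0, -4]
    - [40, 0.048, 0.086, 0, -6]
    - [40, 0.064, 0.114, 0, -8]
    - [40, 0.08, 0.142, 0, -10]
    - [40, 0.096, 0.171, 0, -12]
    - [40, 0.112, 0.2, 0, -14]
    - [40, 0.1271, 0.2282, 0, -15.5]
    - [40, 0.1271, 0.2282, 0, -15.5]
    - [40, 0.1271, 0.2282, 0, -15.5]

```text
clock: 4.65
tool_pos: [0.426, -0.0149, 0.1915]
orientation: [-180.0, -0.1, -166.5]
force: [-0.2, 0.8, 0.1]
opening: 0.0582
```

```bash
python3 - <<'E'
from h import *
from plant import snapshot
p=tray(-.050,0)
delta(p[0],p[1],.120,193.3)
s=snapshot('scene');cv2.imwrite('pics/g2.png',cv2.resize(s['frame'][100:290,200:400,::-1],None,fx=3,fy=3))
E
```

```text
delta [ 0.0004 -0.0001  0.0715] spin 0.16 z [ 0.42595039 -0.01488849  0.19152142] [-1.79987755e+02 -6.03849803e-02 -1.66543548e+02] F [-0.21  0.82  0.1 ] clk 4.65
```

View pics/g2.png

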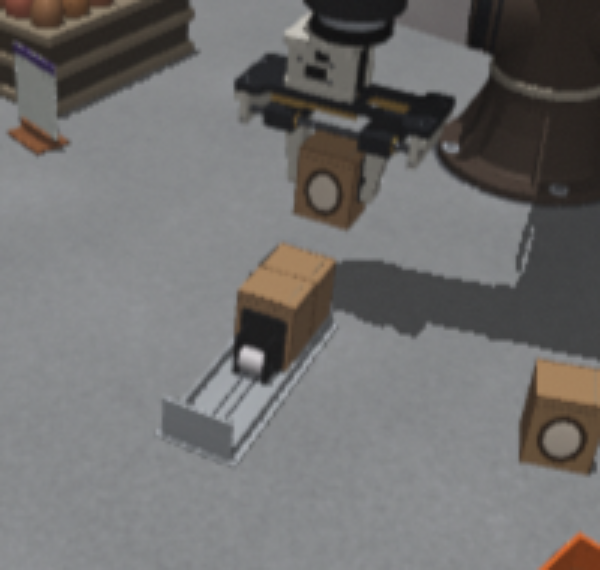

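The held carton hangs upright at about (330,185), in front of the row. I'll check its offset in the same camera against the row.

```bash
python3 - <<'E'
from h import *
from plant import snapshot
for n in('scene','top'):
    s=snapshot(n);W=cloud(s).reshape(-1,3)
    c,sn=np.cos(TY),np.sin(TY)
    x=((W[:,0]-L[0])*c+(W[:,1]-L[1])*sn)*1000;y=(-(W[:,0]-L[0])*sn+(W[:,1]-L[1])*c)*1000;z=W[:,2]*1000
    if n=='scene':
        m=(abs(y)<60)&(x<-15)&(x>-90)&(z>95)&(z<123)
        b=m&(abs(y)<22);A=np.c_[y[b],z[b],np.ones(b.sum())];k=np.linalg.lstsq(A,x[b],rcond=None)[0]
        print('back face x med',np.median(x[b]),'slope y,z',k,b.sum(),'y ext',np.percentile(y[m],[0,2,98,100]),'zmin',z[m].min())
        for zz in range(96,124,4):
            t=m&(abs(z-zz)<2);print(zz,np.round([y[t].min(),y[t].max()],1) if t.any() else '')
    m=(abs(y)<45)&(x<120)&(x>-15)&(z>76)&(z<84)
    print(n,'row top y',np.percentile(y[m],[0,2,98,100]),'x',np.percentile(x[m],[0,2,98,100]),m.sum())
    for xx in range(0,100,10):
        t=m&(abs(x-xx)<5);print(xx,np.round([y[t].min(),y[t].max()],1),end=' ')
    r=(z>12)&(z<20)&(x>110)&(x<220)&(abs(y)<45)
    for q in(1,-1):
        t=r&(y*q>28);print('rail',q,t.sum(),np.round([np.median(y[t]),y[t].min(),y[t].max()],1),'slope deg',np.degrees(np.polyfit(x[t],y[t],1)[0]))
E
```

```text
back face x med -25.92988637272131 slope y,z [-3.30675979e-03  1.54465843e-02 -2.75294135e+01] 96 y ext [-27.94227783 -26.37659469  30.90612587  31.5311282 ] zmin 98.38321811226326
96 
100 [-25.2  30.6]
104 [-25.4  30.9]
108 [-25.3  30.9]
112 [-26.7  31.5]
116 [-27.9  30.5]
120 [-23.9  31.2]
scene row top y [-27.97936548 -26.46192521  30.78165753  31.81094308] x [-4.43518688  2.10056135 94.66216216 97.39544555] 418
0 [-24.5  31.3] 10 [-25.1  31.2] 20 [-26.4  30.6] 30 [-27.1  31.8] 40 [-24.4  31.3] 50 [-27.4  30.7] 60 [-27.3  29.8] 70 [-27.4  29.8] 80 [-26.5  30.1] 90 [-28.   31.1] rail 1 48 [35.9 32.9 37.4] slope deg 0.3309619739582337
rail -1 28 [-30.  -32.3 -28.2] slope deg 0.8072997998334536
top row top y [-29.48337974 -27.90555189  27.96063377  29.87597098] x [-2.38536340e+00  7.33632906e-02  9.00805998e+01  9.19634946e+01] 868
0 [-28.2  28.2] 10 [-27.8  29.1] 20 [-27.7  29.2] 30 [-28.   29.9] 40 [-28.8  29.8] 50 [-29.3  27.7] 60 [-29.4  28.4] 70 [-29.4  28.8] 80 [-29.5  28.7] 90 [-29.1  27.2] rail 1 50 [33.  31.2 34.6] slope deg 0.2575473579299687
rail -1 48 [-31.9 -33.5 -30.2] slope deg 0.21747360891632472
```

play_rows:
  series:
    - [40, 0, 0, 0.02, 0]
    - [40, 0, 0, 0.045, 0]
    - [40, 0, 0, 0.065, -0.2]
    - [40, 0, 0, 0.0695, -0.3]
    - [40, -0.008, 0, 0.0695, -0.3]
    - [40, -0.016, 0, 0.0695, -0.3]
    - [40, -0.02, 0, 0.0695, -0.3]
    - [40, -0.023, 0, 0.0695, -0.3]
    - [40, -0.023, 0, 0.0695, -0.3]

```text
clock: 5.7
tool_pos: [0.4494, -0.0098, 0.123]
orientation: [180.0, 0.1, -166.4]
force: [0.2, -0.1, 0.7]
opening: 0.0584
```

play_rows:
  series:
    - [40, -0.003, 0, 0, 0]
    - [40, -0.006, 0, 0, 0]
    - [40, -0.009, 0, 0, 0]
    - [40, -0.012, 0, 0, 0]
    - [40, -0.015, 0, 0, 0]
    - [40, -0.018, 0, 0, 0]
    - [40, -0.021, 0, 0, 0]
    - [40, -0.024, 0, 0, 0]
    - [40, -0.024, 0, 0, 0]
    - [40, -0.024, 0, 0, 0]

```text
clock: 6.7
tool_pos: [0.4696, -0.0052, 0.1218]
orientation: [-180.0, -0.3, -166.4]
force: [-6.5, -0.4, 1.5]
opening: 0.0575
```

```bash
python3 - <<'E'
from h import *
p=tray(.028,0)
delta(p[0],p[1],.122,193.6)
E
```

```text
delta [-0.0329  0.0003 -0.0002] spin 0.02 z [ 0.4695879  -0.00519971  0.12182488] [-179.98668683   -0.28952307 -166.37944938] F [-6.48 -0.4   1.55] clk 6.7
```

play_rows:
  series:
    - [40, -0.004, 0, 0, 0]
    - [40, -0.008, 0, 0, 0]
    - [40, -0.012, 0, 0, 0]
    - [40, -0.016, 0, 0, 0]
    - [40, -0.02, 0, 0, 0]
    - [40, -0.024, 0, 0, 0]
    - [40, -0.028, 0, 0, 0]
    - [40, -0.032, 0, 0, 0]
    - [40, -0.032, 0, 0, 0]
    - [40, -0.032, 0, 0, 0]

```text
clock: 7.7
tool_pos: [0.5005, 0.0023, 0.1217]
orientation: [-180.0, -0.3, -166.4]
force: [-6.7, -0.9, 1.9]
opening: 0.058
```

```bash
python3 - <<'E'
from h import *
from plant import snapshot
p=tray(.028,0)
delta(p[0],p[1],.096,193.6)
s=snapshot('scene');cv2.imwrite('pics/g3.png',cv2.resize(s['frame'][130:290,200:400,::-1],None,fx=3.5,fy=3.5))
E
```

```text
delta [-0.0011  0.0003  0.0257] spin 0.01 z [0.50047523 0.00231365 0.12174255] [-179.98991497   -0.31882347 -166.38507245] F [-6.67 -0.94  1.86] clk 7.7
```

View pics/g3.png

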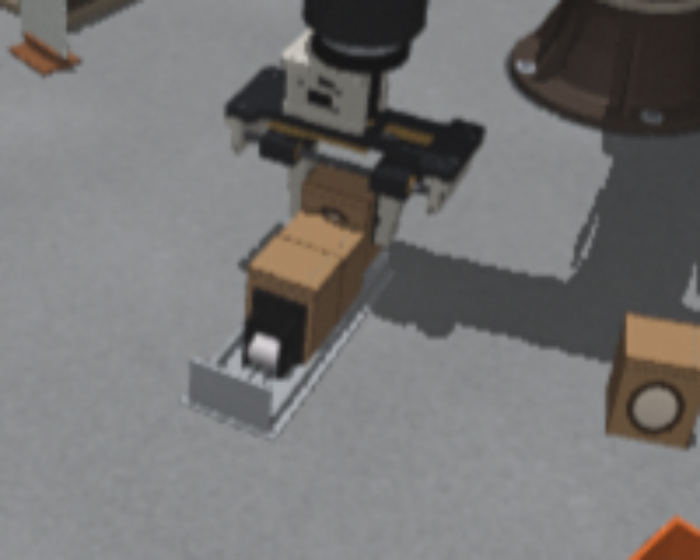

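The row is pushed back and upright, with the held carton above the lips. Lowering.

play_rows:
  series:
    - [40, 0, 0, 0.003, 0]
    - [40, 0, 0, 0.006, 0]
    - [40, 0, 0, 0.009, 0]
    - [40, 0, 0, 0.012, 0]
    - [40, 0, 0, 0.015, 0]
    - [40, 0, 0, 0.018, 0]
    - [40, 0, 0, 0.02, 0]
    - [40, 0, 0, 0.02, 0]

```text
clock: 8.55
tool_pos: [0.5005, 0.0023, 0.1017]
orientation: [-180.0, -0.3, -166.4]
force: [-6.0, -0.9, 0.8]
opening: 0.0582
```

play_rows:
  series:
    - [40, 0, 0, 0.001, 0]
    - [40, 0, 0, 0.002, 0]
    - [40, 0, 0, 0.003, 0]
    - [40, 0, 0, 0.004, 0]
    - [40, 0, 0, 0.004, 0]

```text
clock: 9.05
tool_pos: [0.5005, 0.0023, 0.0978]
orientation: [-180.0, -0.3, -166.4]
force: [-7.5, -0.1, 2.4]
opening: 0.0575
```

play_rows:
  series:
    - [40, 0, 0, 0.0005, 0]
    - [40, 0, 0, 0.001, 0]
    - [40, 0, 0, 0.0012, 0]
    - [40, 0, 0, 0.0012, 0]

```text
clock: 9.45
tool_pos: [0.5005, 0.0023, 0.0967]
orientation: [-180.0, -0.3, -166.4]
force: [-7.7, -1.4, 2.8]
opening: 0.0578
```

play_rows:
  series:
    - [40, 0, 0, 0.0005, 0]
    - [40, 0, 0, 0.0008, 0]
    - [40, 0, 0, 0.0008, 0]

```text
clock: 9.75
tool_pos: [0.5005, 0.0023, 0.0961]
orientation: [-180.0, -0.3, -166.4]
force: [-9.1, -0.6, 5.3]
opening: 0.0577
```

play_rows:
  series:
    - [40, 0.001, 0, 0, 0]
    - [40, 0.002, 0, 0, 0]
    - [40, 0.003, 0, 0, 0]
    - [40, 0.004, 0, 0, 0]
    - [40, 0.005, 0, 0, 0]
    - [40, 0.006, 0, 0, 0]
    - [40, 0.007, 0, 0, 0]
    - [40, 0.007, 0, 0, 0]

```text
clock: 10.55
tool_pos: [0.4948, 0.001, 0.0961]
orientation: [-180.0, -0.2, -166.4]
force: [-5.4, -1.5, -0.2]
opening: 0.0582
```

```bash
python3 - <<'E'
from h import *
p=tray(.0215,0)
delta(p[0],p[1],.096,193.6)
E
```

```text
delta [-0.0004  0.0003  0.0001] spin 0.03 z [0.49484504 0.0010005  0.09610161] [-1.79991843e+02 -1.63081331e-01 -1.66374610e+02] F [-5.36 -1.49 -0.18] clk 10.55
```

play_rows:
  series:
    - [40, 0.0005, 0, 0, 0]
    - [40, 0.001, 0, 0, 0]
    - [40, 0.0015, 0, 0, 0]
    - [40, 0.002, 0, 0, 0]
    - [40, 0.002, 0, 0, 0]

```text
clock: 11.05
tool_pos: [0.4932, 0.0006, 0.0961]
orientation: [-180.0, -0.1, -166.4]
force: [-5.1, -1.0, -0.2]
opening: 0.0575
```

play_rows:
  series:
    - [40, 0.0005, 0, 0, 0]
    - [40, 0.001, 0, 0, 0]
    - [40, 0.001, 0, 0, 0]

```text
clock: 11.35
tool_pos: [0.493, 0.0007, 0.0962]
orientation: [-180.0, -0.0, -166.4]
force: [-1.9, -0.8, -5.0]
opening: 0.0579
```

play_rows:
  series:
    - [66, 0.0005, 0, 0, 0]
    - [70, 0.0005, 0, 0, 0]
    - [85, 0.0005, 0, 0, 0]
    - [100, 0.0005, 0, 0, 0]
    - [100, 0, 0, 0, 0]
    - [100, 0, 0, 0, 0]
    - [100, 0, 0, 0, 0]

```text
clock: 12.05
tool_pos: [0.4936, 0.0009, 0.0966]
orientation: [180.0, 0.0, -166.4]
force: [0.2, 0.0, -0.4]
opening: 0.0868
```

play_rows:
  series:
    - [100, 0, 0, -0.01, 0]
    - [100, 0, 0, -0.03, 0]
    - [100, 0, 0, -0.06, 0]
    - [100, 0, 0, -0.1, 0]
    - [100, 0, 0, -0.12, 0]
    - [100, 0, 0, -0.12, 0]

```text
clock: 12.65
tool_pos: [0.495, 0.0012, 0.2207]
orientation: [180.0, 0.4, -166.3]
force: [0.9, -0.1, 0.4]
opening: 0.0874
```

```bash
python3 - <<'E'
from h import *
from plant import snapshot
delta(.4710,.2760,.2,208.1)
s=snapshot('scene');cv2.imwrite('pics/g4.png',cv2.resize(s['frame'][130:290,200:400,::-1],None,fx=3.5,fy=3.5))
W=cloud(s).reshape(-1,3)
c,sn=np.cos(TY),np.sin(TY)
x=((W[:,0]-L[0])*c+(W[:,1]-L[1])*sn)*1000;y=(-(W[:,0]-L[0])*sn+(W[:,1]-L[1])*c)*1000;z=W[:,2]*1000
m=(abs(y)<45)&(x<170)&(x>-15)&(z>74)&(z<86)
for xx in range(0,150,10):
  t=m&(abs(x-xx)<5)
  if t.sum():print(xx,np.round([y[t].min(),y[t].max(),np.median(z[t])],1))
print(np.percentile(x[m],[0,1,99,100]))
E
```

```text
delta [-0.0416  0.2727  0.0207] spin -14.43 z [0.49499116 0.00120477 0.22067275] [ 179.98304746    0.3935716  -166.32607802] F [ 0.89 -0.08  0.38] clk 12.65
0 [-26.8  31.   80.2]
10 [-28.3  30.7  80. ]
20 [-25.5  31.   80.1]
30 [-27.2  31.1  80.2]
40 [-27.4  32.1  80.5]
50 [-24.7  32.1  80.1]
60 [-25.1  32.7  79.8]
70 [-25.   32.1  80. ]
80 [-25.4  32.5  79.7]
90 [-27.   31.7  80. ]
100 [-25.9  30.7  79.8]
110 [-27.2  31.1  79.9]
120 [-25.4  31.6  79.8]
130 [-26.1  31.1  80.1]
140 [-26.5  30.4  77.4]
[ -5.06726127   1.33200136 137.78185131 140.03503869]
```

View pics/g4.png

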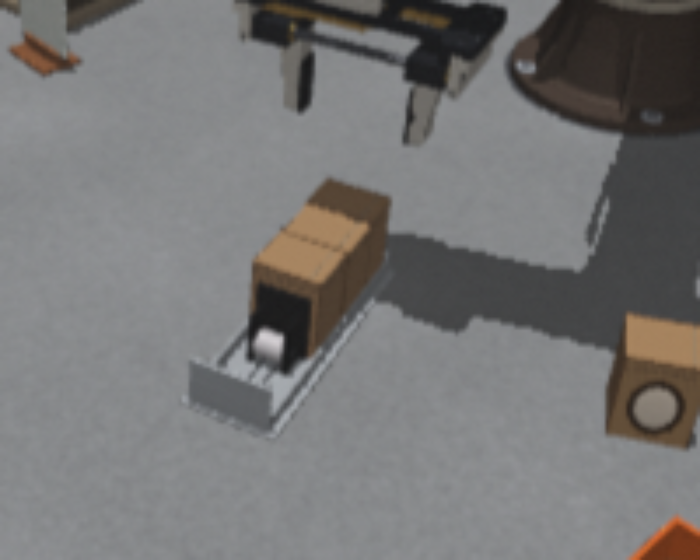

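Three cartons now stand flush in the tray, with the row front at about (360,195), all tops at 80 mm and y aligned. Next is the other carton.

play_rows:
  series:
    - [100, -0.005, 0.034, 0, -1.8]
    - [100, -0.01, 0.068, 0, -3.6]
    - [100, -0.016, 0.102, 0, -5.4]
    - [100, -0.021, 0.136, 0, -7.2]
    - [100, -0.026, 0.17, 0, -9]
    - [100, -0.031, 0.204, 0, -10.8]
    - [100, -0.036, 0.238, 0.01, -12.6]
    - [100, -0.041, 0.272, 0.02, -14.4]
    - [100, -0.041, 0.272, 0.02, -14.4]
    - [100, -0.041, 0.272, 0.02, -14.4]

```text
clock: 13.7
tool_pos: [0.4684, 0.275, 0.1953]
orientation: [-179.9, -0.1, -151.9]
force: [0.2, 0.0, 0.6]
opening: 0.0873
```

```bash
python3 - <<'E'
from h import *
delta(.4704,.2752,.092,208.1)
E
```

```text
delta [-0.0019 -0.0007  0.1033] spin 0.01 z [0.46836208 0.27495976 0.19529056] [-1.79947037e+02 -1.47765146e-01 -1.51891486e+02] F [0.16 0.02 0.62] clk 13.7
```

play_rows:
  series:
    - [100, -0.0019, 0, 0.03, 0]
    - [100, -0.0019, 0, 0.065, 0]
    - [100, -0.0019, 0, 0.09, 0]
    - [100, -0.0019, -0.0005, 0.1033, 0]
    - [100, -0.0019, -0.0005, 0.1033, 0]
    - [100, -0.0019, -0.0005, 0.1033, 0]
    - [100, -0.0019, -0.0005, 0.1033, 0]

```text
clock: 14.4
tool_pos: [0.4716, 0.2753, 0.0944]
orientation: [180.0, 0.1, -152.0]
force: [0.3, 0.3, 0.1]
opening: 0.0877
```

```bash
python3 - <<'E'
from h import *
from plant import snapshot
delta(.4704,.2752,.092,208.1)
s=snapshot('scene');cv2.imwrite('pics/g5.png',cv2.resize(s['frame'][150:310,300:500,::-1],None,fx=3.5,fy=3.5))
E
```

```text
delta [0.0011 0.0004 0.0024] spin -0.08 z [0.4715514  0.27533643 0.09438856] [ 1.79969300e+02  9.58151634e-02 -1.51982445e+02] F [0.3  0.27 0.14] clk 14.4
```

View pics/g5.png

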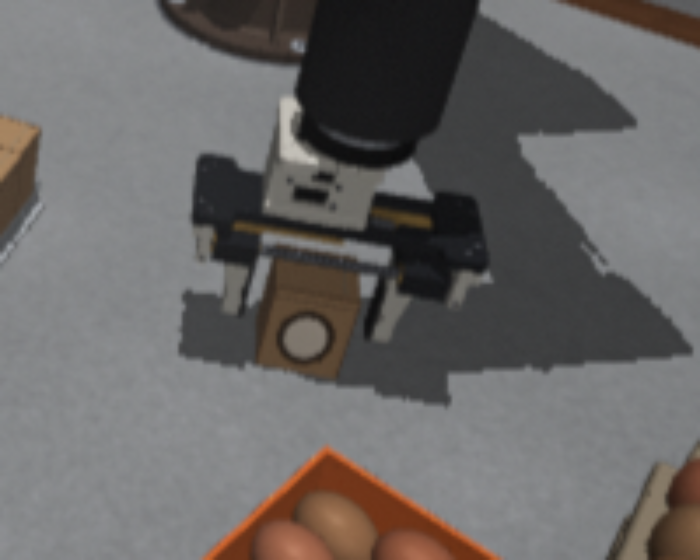

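The fingers straddle the second carton at about (310,320). Closing and lifting.

play_rows:
  series:
    - [100, 0.001, 0, 0.0022, 0]
    - [100, 0.001, 0, 0.0022, 0]
    - [50, 0.001, 0, 0.0022, 0]
    - [50, 0.001, 0, 0.0022, 0]
    - [50, 0.001, 0, 0.0022, 0]
    - [50, 0.001, 0, 0.0022, 0]
    - [50, 0.001, 0, 0.0022, 0]
    - [40, 0.001, 0, 0.0022, 0]

```text
clock: 15.25
tool_pos: [0.4701, 0.2748, 0.091]
orientation: [-180.0, -0.0, -152.0]
force: [-0.1, -0.4, 0.2]
opening: 0.0578
```

play_rows:
  series:
    - [40, 0, 0, 0, 0]
    - [40, 0, 0, -0.01, 0]
    - [40, 0, 0, -0.03, 0]
    - [40, 0, 0, -0.06, 0]
    - [40, 0, 0, -0.09, 0]
    - [40, 0, 0, -0.1, 0]
    - [40, 0, 0, -0.1, 0]
    - [40, 0, 0, -0.1, 0]

```text
clock: 16.05
tool_pos: [0.4697, 0.2744, 0.1905]
orientation: [180.0, -0.0, -152.0]
force: [0.7, -0.0, -1.1]
opening: 0.0575
```

```bash
python3 - <<'E'
from h import *
p=tray(-.055,0);print(p)
delta(p[0],p[1],.190,193.6)
E
```

```text
[ 0.42067516 -0.01625274]
delta [ 0.1798 -0.2336  0.0005] spin 14.42 z [0.46965069 0.27443012 0.19051287] [ 1.79986396e+02 -3.76875687e-02 -1.51977926e+02] F [ 0.65 -0.01 -1.12] clk 16.05
```

play_rows:
  series:
    - [40, 0.022, -0.029, 0, 1.8]
    - [40, 0.045, -0.058, 0, 3.6]
    - [40, 0.067, -0.088, 0, 5.4]
    - [40, 0.09, -0.117, 0, 7.2]
    - [40, 0.112, -0.146, 0, 9]
    - [40, 0.135, -0.175, 0, 10.8]
    - [40, 0.157, -0.205, 0, 12.6]
    - [40, 0.1798, -0.2336, 0, 14.4]
    - [40, 0.1798, -0.2336, 0, 14.4]
    - [40, 0.1798, -0.2336, 0, 14.4]

```text
clock: 17.05
tool_pos: [0.4205, -0.0168, 0.1901]
orientation: [-180.0, -0.1, -166.5]
force: [-1.3, -0.0, -0.4]
opening: 0.0581
```

```bash
python3 - <<'E'
from h import *
from plant import snapshot
p=tray(-.055,0)
delta(p[0],p[1],.121,193.6)
s=snapshot('scene');W=cloud(s).reshape(-1,3)
cv2.imwrite('pics/g6.png',cv2.resize(s['frame'][110:290,200:400,::-1],None,fx=3.2,fy=3.2))
c,sn=np.cos(TY),np.sin(TY)
x=((W[:,0]-L[0])*c+(W[:,1]-L[1])*sn)*1000;y=(-(W[:,0]-L[0])*sn+(W[:,1]-L[1])*c)*1000;z=W[:,2]*1000
m=(abs(y)<60)&(x<-15)&(x>-100)&(z>97)&(z<123)
b=m&(abs(y)<22);A=np.c_[y[b],z[b],np.ones(b.sum())];k=np.linalg.lstsq(A,x[b],rcond=None)[0]
print('back face x med',np.median(x[b]),'slope y,z',k,b.sum(),'zmin',z[m].min())
for zz in range(96,124,4):
    t=m&(abs(z-zz)<2);print(zz,np.round([y[t].min(),y[t].max()],1) if t.any() else '')
E
```

```text
delta [-0.0003  0.0005  0.0691] spin -0.07 z [ 0.42052652 -0.01682363  0.19005869] [-1.79989103e+02 -1.10847353e-01 -1.66472217e+02] F [-1.27 -0.01 -0.4 ] clk 17.05
back face x med -27.752585530698273 slope y,z [-1.24886918e-03  3.35454436e-02 -3.15635164e+01] 97 zmin 98.50696834778772
96 
100 [-26.4  29.9]
104 [-26.2  30.1]
108 [-28.6  30.9]
112 [-27.7  30.3]
116 [-29.   29.5]
120 [-29.7  30.9]
```

View pics/g6.png

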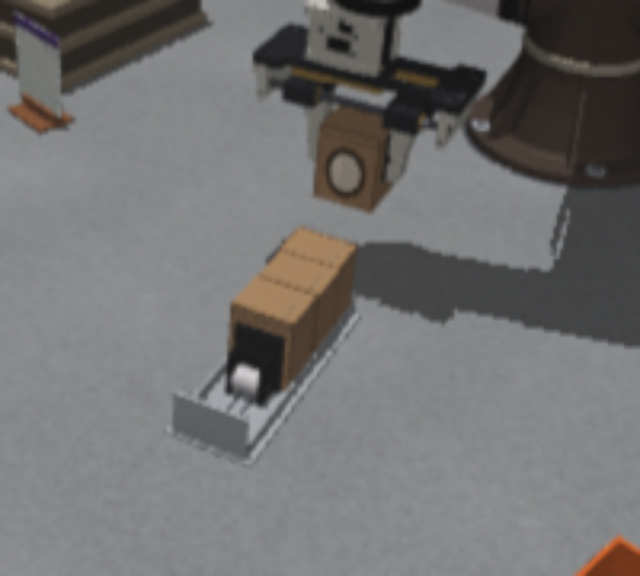

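Carton b hangs upright at about (350,165), aligned with the row to within about 1 mm. I'll nudge y by +1 mm, descend and start pressing.

play_rows:
  series:
    - [40, 0, 0.001, 0.02, 0]
    - [40, 0, 0.001, 0.045, 0]
    - [40, 0, 0.001, 0.065, 0]
    - [40, 0, 0.001, 0.07, 0]
    - [40, -0.008, 0.001, 0.07, 0]
    - [40, -0.016, 0.001, 0.07, 0]
    - [40, -0.022, 0.001, 0.07, 0]
    - [40, -0.025, 0.001, 0.07, 0]
    - [40, -0.027, 0.001, 0.07, 0]
    - [40, -0.027, 0.001, 0.07, 0]

```text
clock: 18.1
tool_pos: [0.4468, -0.0088, 0.121]
orientation: [180.0, -0.0, -166.4]
force: [-2.5, 0.5, 0.2]
opening: 0.0576
```

play_rows:
  series:
    - [40, -0.003, 0, 0, 0]
    - [40, -0.006, 0, 0, 0]
    - [40, -0.009, 0, 0, 0]
    - [40, -0.012, 0, 0, 0]
    - [40, -0.015, 0, 0, 0]
    - [40, -0.018, 0, 0, 0]
    - [40, -0.021, 0, 0, 0]
    - [40, -0.024, 0, 0, 0]
    - [40, -0.024, 0, 0, 0]
    - [40, -0.024, 0, 0, 0]

```text
clock: 19.1
tool_pos: [0.4683, -0.0039, 0.1204]
orientation: [-180.0, -0.2, -166.4]
force: [-7.0, -2.5, 0.0]
opening: 0.0581
```

```bash
python3 - <<'E'
from h import *
p=tray(.0247,0)
delta(p[0],p[1],.121,193.6)
E
```

```text
delta [-0.0305 -0.0013 -0.0006] spin -0.0 z [ 0.4683124  -0.00386846  0.12038768] [-179.98642022   -0.2478547  -166.40190309] F [-6.98 -2.53  0.  ] clk 19.1
```

play_rows:
  series:
    - [40, -0.003, -0.0006, 0, 0]
    - [40, -0.006, -0.0006, 0, 0]
    - [40, -0.009, -0.0006, 0, 0]
    - [40, -0.012, -0.0006, 0, 0]
    - [40, -0.015, -0.0006, 0, 0]
    - [40, -0.018, -0.0006, 0, 0]
    - [40, -0.021, -0.0006, 0, 0]
    - [40, -0.024, -0.0006, 0, 0]
    - [40, -0.026, -0.0006, 0, 0]
    - [40, -0.026, -0.0006, 0, 0]

```text
clock: 20.1
tool_pos: [0.4933, 0.0018, 0.1202]
orientation: [-180.0, -0.3, -166.4]
force: [-8.4, -0.5, 1.6]
opening: 0.0579
```

play_rows:
  series:
    - [40, -0.001, 0, 0, 0]
    - [40, -0.002, 0, 0, 0]
    - [40, -0.003, 0, 0, 0]
    - [40, -0.003, 0, 0, 0]

```text
clock: 20.5
tool_pos: [0.4961, 0.0024, 0.1202]
orientation: [-180.0, -0.3, -166.4]
force: [-9.1, -0.6, 1.4]
opening: 0.0576
```

```bash
python3 - <<'E'
from h import *
p=tray(.0247,0)
delta(p[0],p[1],.121,193.6)
E
```

```text
delta [-0.002  -0.0008 -0.0008] spin 0.0 z [0.49609562 0.00240791 0.12021875] [-179.99599158   -0.31287177 -166.39672679] F [-9.07 -0.64  1.43] clk 20.5
```

play_rows:
  series:
    - [40, -0.0005, 0, 0, 0]
    - [40, -0.001, 0, 0, 0]
    - [40, -0.001, 0, 0, 0]

```text
clock: 20.8
tool_pos: [0.497, 0.0027, 0.1202]
orientation: [-180.0, -0.3, -166.4]
force: [-8.8, -0.5, 2.6]
opening: 0.0574
```

play_rows:
  series:
    - [40, -0.0005, 0, 0, 0]
    - [40, -0.001, 0, 0, 0]
    - [40, -0.001, 0, 0, 0]

```text
clock: 21.1
tool_pos: [0.498, 0.0029, 0.1202]
orientation: [-180.0, -0.3, -166.4]
force: [-8.1, 0.0, 2.1]
opening: 0.0579
```

play_rows:
  series:
    - [40, -0.0005, 0, 0, 0]
    - [40, -0.0005, 0, 0, 0]

```text
clock: 21.3
tool_pos: [0.4984, 0.003, 0.1202]
orientation: [-180.0, -0.3, -166.4]
force: [-8.7, 1.0, 1.9]
opening: 0.058
```

play_rows:
  series:
    - [40, -0.0005, 0, 0, 0]
    - [40, -0.0005, 0, 0, 0]

```text
clock: 21.5
tool_pos: [0.4989, 0.0031, 0.1202]
orientation: [-180.0, -0.3, -166.4]
force: [-8.9, -0.6, 1.8]
opening: 0.0579
```

play_rows:
  series:
    - [40, -0.0005, 0, 0, 0]
    - [40, -0.0005, 0, 0, 0]

```text
clock: 21.7
tool_pos: [0.4992, 0.0031, 0.1202]
orientation: [-180.0, -0.3, -166.4]
force: [-10.3, 0.3, 2.8]
opening: 0.0576
```

play_rows:
  series:
    - [40, -0.0005, 0, 0, 0]
    - [40, -0.0005, 0, 0, 0]

```text
clock: 21.9
tool_pos: [0.4992, 0.0031, 0.1202]
orientation: [-180.0, -0.4, -166.4]
force: [-11.5, 0.2, 4.0]
opening: 0.0576
```

The stop is felt: the TCP stalls at x=0.4992 while the force climbs, which matches the predicted place. Backing off slightly and lowering.

play_rows:
  series:
    - [40, 0.0008, 0, 0, 0]
    - [40, 0.0008, 0, 0.002, 0]
    - [40, 0.0008, 0, 0.004, 0]
    - [40, 0.0008, 0, 0.006, 0]
    - [40, 0.0008, 0, 0.007, 0]
    - [40, 0.0008, 0, 0.007, 0]

```text
clock: 22.5
tool_pos: [0.4992, 0.003, 0.1132]
orientation: [-180.0, -0.3, -166.4]
force: [-8.7, -1.1, 2.1]
opening: 0.058
```

play_rows:
  series:
    - [40, 0, 0, 0.002, 0]
    - [40, 0, 0, 0.004, 0]
    - [40, 0, 0, 0.005, 0]
    - [40, 0, 0, 0.005, 0]

```text
clock: 22.9
tool_pos: [0.4992, 0.003, 0.1082]
orientation: [-180.0, -0.3, -166.4]
force: [-8.3, -1.2, 1.2]
opening: 0.0579
```

Underside is now at about 17 mm, below the lip tops, with no obstruction. The rails (16 mm) come next.

play_rows:
  series:
    - [40, 0, 0, 0.001, 0]
    - [40, 0, 0, 0.002, 0]
    - [40, 0, 0, 0.003, 0]
    - [40, 0, 0, 0.004, 0]
    - [40, 0, 0, 0.004, 0]

```text
clock: 23.4
tool_pos: [0.4991, 0.003, 0.1043]
orientation: [-180.0, -0.3, -166.4]
force: [-8.7, -1.4, 1.7]
opening: 0.0577
```

play_rows:
  series:
    - [40, 0, 0, 0.0015, 0]
    - [40, 0, 0, 0.003, 0]
    - [40, 0, 0, 0.0045, 0]
    - [40, 0, 0, 0.006, 0]
    - [40, 0, 0, 0.0065, 0]
    - [40, 0, 0, 0.0065, 0]

```text
clock: 24.0
tool_pos: [0.4991, 0.003, 0.0978]
orientation: [-180.0, -0.3, -166.4]
force: [-8.3, -0.5, 3.1]
opening: 0.0582
```

play_rows:
  series:
    - [40, 0, 0, 0.0005, 0]
    - [40, 0, 0, 0.001, 0]
    - [40, 0, 0, 0.0015, 0]
    - [40, 0, 0, 0.0015, 0]

```text
clock: 24.4
tool_pos: [0.4991, 0.003, 0.0964]
orientation: [-180.0, -0.3, -166.4]
force: [-9.1, -1.6, 3.2]
opening: 0.0578
```

play_rows:
  series:
    - [40, 0, 0, 0.0005, 0]
    - [40, 0, 0, 0.0005, 0]

```text
clock: 24.6
tool_pos: [0.4991, 0.003, 0.0959]
orientation: [-180.0, -0.3, -166.4]
force: [-8.9, -1.9, 4.5]
opening: 0.0581
```

play_rows:
  series:
    - [40, 0, 0, 0.0005, 0]
    - [40, 0, 0, 0.0005, 0]

```text
clock: 24.8
tool_pos: [0.4991, 0.003, 0.0954]
orientation: [-180.0, -0.3, -166.4]
force: [-9.2, -1.3, 3.3]
opening: 0.0577
```

play_rows:
  series:
    - [40, 0, 0, 0.0005, 0]
    - [40, 0, 0, 0.0005, 0]

```text
clock: 25.0
tool_pos: [0.4991, 0.003, 0.0951]
orientation: [-180.0, -0.3, -166.4]
force: [-11.6, -1.5, 7.6]
opening: 0.058
```

play_rows:
  series:
    - [40, 0, 0, 0.0005, 0]
    - [40, 0, 0, 0.0005, 0]

```text
clock: 25.2
tool_pos: [0.4991, 0.003, 0.095]
orientation: [-180.0, -0.3, -166.4]
force: [-12.9, -0.5, 12.4]
opening: 0.0579
```

Floor contact is felt. I'll relax the down-press and let the row come forward slowly.

play_rows:
  series:
    - [40, 0, 0, -0.0005, 0]
    - [40, 0, 0, -0.0007, 0]
    - [40, 0.0005, 0, -0.0007, 0]
    - [40, 0.001, 0, -0.0007, 0]
    - [40, 0.0015, 0, -0.0007, 0]
    - [40, 0.002, 0, -0.0007, 0]
    - [40, 0.002, 0, -0.0007, 0]

```text
clock: 25.9
tool_pos: [0.4977, 0.0027, 0.0951]
orientation: [-180.0, -0.2, -166.4]
force: [-7.5, -1.5, 0.7]
opening: 0.0579
```

play_rows:
  series:
    - [40, 0.0005, 0, 0, 0]
    - [40, 0.001, 0, 0, 0]
    - [40, 0.0015, 0, 0, 0]
    - [40, 0.0015, 0, 0, 0]

```text
clock: 26.3
tool_pos: [0.4967, 0.0025, 0.0952]
orientation: [-180.0, -0.2, -166.4]
force: [-4.7, -0.7, -0.5]
opening: 0.0578
```

play_rows:
  series:
    - [40, 0.0005, 0, 0, 0]
    - [40, 0.001, 0, 0, 0]
    - [40, 0.001, 0, 0, 0]

```text
clock: 26.6
tool_pos: [0.4966, 0.0026, 0.0953]
orientation: [-180.0, -0.1, -166.4]
force: [-4.3, -1.7, -4.1]
opening: 0.0581
```

play_rows:
  series:
    - [66, 0, 0, 0, 0]
    - [70, 0, 0, 0, 0]
    - [85, 0, 0, 0, 0]
    - [100, 0, 0, 0, 0]
    - [100, 0, 0, 0, 0]
    - [100, 0, 0, 0, 0]
    - [100, 0, 0, 0, 0]

```text
clock: 27.3
tool_pos: [0.4978, 0.0031, 0.0958]
orientation: [180.0, 0.0, -166.4]
force: [-0.4, 0.0, -0.6]
opening: 0.0876
```

play_rows:
  series:
    - [100, 0, 0, -0.01, 0]
    - [100, 0, 0, -0.03, 0]
    - [100, 0, 0, -0.06, 0]
    - [100, 0, 0, -0.1, 0]
    - [100, 0, 0, -0.14, 0]
    - [100, 0, 0, -0.16, 0]
    - [100, 0, 0, -0.16, 0]

```text
clock: 28.0
tool_pos: [0.4991, 0.0033, 0.2601]
orientation: [180.0, 0.4, -166.3]
force: [-0.3, 0.5, -0.6]
opening: 0.0875
```

```bash
python3 - <<'E'
from h import *
from plant import snapshot
s=snapshot('scene');cv2.imwrite('pics/g7.png',cv2.resize(s['frame'][110:290,200:400,::-1],None,fx=3.2,fy=3.2))
W=cloud(s).reshape(-1,3)
c,sn=np.cos(TY),np.sin(TY)
x=((W[:,0]-L[0])*c+(W[:,1]-L[1])*sn)*1000;y=(-(W[:,0]-L[0])*sn+(W[:,1]-L[1])*c)*1000;z=W[:,2]*1000
m=(abs(y)<45)&(x<210)&(x>-15)&(z>72)&(z<90)
for xx in range(0,200,10):
  t=m&(abs(x-xx)<5)
  if t.sum():print(xx,np.round([y[t].min(),y[t].max(),np.median(z[t])],1))
print(np.percentile(x[m],[0,1,99,100]))
E
```

```text
0 [-25.1  31.4  80.2]
10 [-25.3  32.2  79.9]
20 [-26.5  31.5  80. ]
30 [-27.2  32.2  80.1]
40 [-26.   31.5  80. ]
50 [-24.9  31.1  80.1]
60 [-27.5  30.   80. ]
70 [-26.4  30.   80. ]
80 [-25.8  30.1  79.8]
90 [-26.6  31.2  79.9]
100 [-26.4  32.8  80.2]
110 [-25.   32.9  79.8]
120 [-25.5  32.5  79.9]
130 [-26.4  32.6  80.2]
140 [-25.8  32.9  80.2]
150 [-26.5  31.6  79.9]
160 [-26.5  31.6  80. ]
170 [-25.1  31.6  79.8]
180 [-25.7  31.6  80.1]
190 [-26.2  31.5  77.2]
[ -1.26973278   2.23697562 188.83573512 190.44944872]
```

View pics/g7.png

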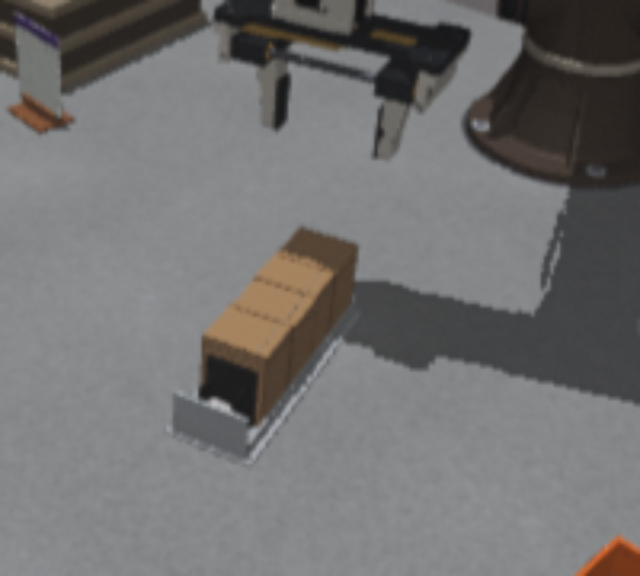

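All four cartons form a closed row from (330,240) to (235,350), with tops at 80 mm. Handing in.

```bash
python3 -c "
from plant import *
close_job();o=get_obs();print(o['clock'],o['force'])"
```

```text
the job is handed in; nothing more can be done
the job is handed in; nothing more can be done
```

I loaded both cartons into the tray and handed the job in at about 28 s of the 70 s allowed. No verdict is reported.

- **First carton (right-hand side, about 43 mm deep):** I pressed the row back, lowered the carton to the floor, eased it forward onto the lips and let go.
- **Second carton (left-hand side, about 51 mm deep):** I pressed in 0.5 mm steps until the arm stalled at the stop at about 12 N. I then relaxed slightly, lowered the carton to floor contact, and let the row forward 2.5 mm onto the lips. The force on the wrist stayed within about 18 N, pressing and floor contact together.

**Last checks:**
- In the final picture all four cartons form one closed row about 188–190 mm long.
- All tops are at 80 mm, so the cartons stand on the tray floor.
- The sides line up to about 1–2 mm, with no visible tilt or turn.
- The gripper was open and about 100 mm above the row.

**Not verified:**
- The scene camera reads about 2–3 mm off the top camera and the robot. I therefore relied on comparisons within one image and on touch for the final fit.
- I did not measure the sauce bottle and price stand again at the end. The arm passed well above the price stand and never came near the bottle.

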